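# Open the forge's air gate fully and start the blower

### The arm

A 6-joint arm with a two-finger parallel gripper is mounted at the origin on the work surface. World frame = base frame: x ahead of the robot, y to its left, z up, the work surface at z = 0. Lengths are in mm, angles in rad, forces in N, time in s.
With the tool pointing down it reaches from about 375 to 925 mm from the base axis. Payload 5.7 kg.
Tool frame: the origin (TCP) lies midway between the tips of the shut fingers; the grasp point (between the pads) lies env.grip_point_offset behind it (env.grip_point_offset is the distance from the TCP to the grasp point, in mm); x points along the fingers, y is the direction in which the jaws open and shut, and the axes are right-handed (so a half turn about x gives the same grasp; the last joint's range is limited). The gripper opens to 88 mm and grips with 3 to 60 N. Pads are 20 mm wide; open, the fingers measure 115 mm over their backs; the gripper's body (75 mm by 178 mm) begins 61 mm behind the grasp point.
Start: joints at [1.139, 0.359, 1.51, -0, 1.272, -0.115], TCP at [186.908, 570.112, 222.623] pointing down, gripper open.
Joint ranges: [-2.97, 2.97], [-1.01, 2.36], [0.21, 2.38], [-0.96, 4.11], [0.2, 2.71], [-2.98, 2.98]. Speed limits (rad/s): [2.39, 2.39, 3.14, 3.14, 3.14, 3.14].

### API

Orientations are given as a unit quaternion [x, y, z, w].
In Python, from rig import env gives the robot as it stands.
- The arm moves only by the tool move_arm, never from a script. Its argument "deltas" is a list of rows, each an object of numbers: "dx", "dy", "dz": the shift along the tool's x, y, z in cm; "rx", "ry", "rz": the turn, a rotation vector about the tool's x, y, z in degrees. A call has 1 to 20 rows; each row is the pose to reach, as a shift and turn from the pose measured when the call began, along the tool's axes at that moment; what a row does not reach only later rows make up. A row lasts 1/12 s, in which the tool goes at most 41.7 mm and 7.16 degrees, less where a joint would pass 70% of its speed; a pose out of reach is approached as far as the arm can. A call with a gripper value outside its range is refused whole. "fingers" is the opening, from 0 (shut) to 1 (fully open), set as the call begins (left out, the last holds). The fingers move at their own pace and stop on an object; "squeeze" is the grip in N (left out, the last holds). Time passes only in rows, so rows that repeat a pose let the fingers close. It gives the time, the measured TCP pose, the force and the opening at its end, in the units of the state.
- env.state(): the state, without advancing time (a new reading comes with each control period).
- env.grab_frame(name): name is "scene" or "side" or "wrist"; returns a dict with "color" (480x640x3 uint8, red, green, blue), "camera_matrix" (3x3 intrinsics, pixels), "R" (3x3) and "t" (3): a world point X has camera coordinates R X + t. Camera axes: x right, y down, z forward; pixel columns grow to the right and rows downward; lengths in mm; the calibration is good to about 2 mm. A picture is of the moment at which its call begins. There is no depth.
- env.finish_job(): hands the job in, once; it reports no verdict.
The state is a dict: "time_s": time; "joints": joint angles; "qvel": joint speeds; "joint_efforts": joint torques, N m; "position": TCP position; "tcp_rot": TCP orientation; "force": force on the tool from outside, world axes, zero at the start; "torque": the same for the moment, N m; "width": finger opening in mm.
Only numpy, scipy, OpenCV 4.12 (cv2) and the standard library are available. Lean on these libraries where they do the work, as an engineer would, in place of code of your own. Each camera call takes 0.05 s, during which the arm holds its last target. There are 200 camera calls.

### The job

Get the forge blowing: with your fingertips, push the air gate's upright T-handled lever along its slot from shut, past the half-way notch, right up to the stop at the far end (full air). Then press and release the blower's start button, the smaller of the two on the button box. Only push: do not pull the lever up out of its loose socket, do not start the blower before the gate is fully open, and leave the stop button, the ash-dump lever and everything lying about as they are.

Things in the scene. Friction and masses are not known exactly. Their poses are not given: they have to be found in the camera images.
- air_gate: Air-gate unit bolted to the bench: a grey guide box 80 x 250 mm, top 58 mm above the bench, on a dark bed plate 120 x 280 x 10 mm; a short pipe leads from its +x side to a round blower (up to 176 mm across, centred 205 mm along +x, 125 mm high). Origin: on the bench under the middle of the slot. Its y axis runs along the slot, from shut to full; x is across the slot, z up.
- gate_slide (a joint): Travel of the lever along the air gate's +y, in m: 0 = shut, 0.055 = half-way notch, 0.110 = full-open stop (hard end). Slides with 1 to 2 N of friction and stays where left, except at sprung ridges at 0.033-0.054, 0.056-0.077 and 0.088-0.109: each takes about 8 N to climb; 3 mm past its middle the lever snaps on by itself into the notch or to the stop. It starts shut, or within 4 mm of it.
- lever_bar (a point): Middle of the lever's crossbar, 115 mm above the bench: a bare steel round bar of 18 mm diameter, 76 mm long across the slot (along the air gate's x), level, on an upright steel post of 16 mm diameter that comes out of the slot. In the air gate's frame the point lies at x = 0, y = gate_slide - 0.055. Axes as those of the air gate.
- lever_lift (a joint): How far the lever has been pulled up out of its socket, in m: 0 = down in the socket (as at the start), 0.04 at most. Only its weight (about 2 N) and light friction keep it down.
- button_box: Grey push-button box fixed to the bench, 100 x 170 mm, 55 mm high, with two black buttons on its top 84 mm apart along its y axis: the small start button at y = +42 mm, the large mushroom stop button at y = -42 mm. Origin: under its middle.
- start_button_top (a point): Middle of the top face of the start button: the smaller, black, 24 mm diameter, standing in an aluminium collar of 40 mm diameter whose top is 67 mm above the bench; the face is 77 mm above the bench at rest. Pressed straight down.
- start_button (a joint): How far the start button is pressed, in m: 0 = out, 0.006 = fully in (about 5 N). Springs back out.
- stop_button_top (a point): Middle of the top of the stop button: black mushroom head, 44 mm diameter, 87 mm above the bench. To be left alone.
- stop_button (a joint): How far the stop button is pressed, in m: 0 = out, 0.006 = fully in (about 5 N).
- ash_lever_tip (a point): Middle of the 26 mm ball at the end of the ash-dump lever, a short thin tilting lever on a dark block 70 x 50 x 25 mm fixed between and behind the air gate and the button box; the ball is about 83 mm above the bench. To be left alone.
- brush: Loose wire brush, 190 mm long along its x axis, up to 42 mm wide, 20 mm high, lying between the air gate and the button box; origin under its middle. To be left alone.
- hammer: Loose hammer, 250 mm long along its x axis (head at +x, about 90 mm across), 26 mm high, behind the button box; origin under the middle of its length. To be left alone.
- punch: Loose square steel punch, 140 mm long along its x axis, 14 mm thick, lying in front of the air gate; origin underneath, 10 mm off the middle. To be left alone.
- tin: Loose open steel cup, 66 mm diameter, 90 mm high, standing behind the far end of the air gate; origin under its middle. To be left alone.
- offcut: Loose short piece of I-beam, 50 x 50 x 55 mm, behind the near end of the air gate; origin under its middle. To be left alone.
- scroll: Loose forged scroll of flat bar, about 95 mm across, 20 mm high, behind the button box; origin at the inner end of the spiral, on the bench. To be left alone.
There are look-alikes about, which are no part of the job. Leave any green or turquoise look-alike of the button_box alone.

How it is judged:
By the outcome, as a careful person would: the job done as asked, in the order asked, and still so for the second after the job is handed in, with the robot touching nothing.
It also fails if it takes over 43 s, if anything falls off the work surface, if the arm or the gripper's body presses on something with over 40 N, if the wrist force passes 120 N, or if a joint passes its speed limit or range.

## Working session

There is one attempt and no reset: what is moved stays moved. The work goes in short steps, Python scripts to look and compute and a tool call to move; the robot and the scene stay as the last step left them, time stands still between calls to the robot, and variables do not carry over. Pictures are saved under pics/ and viewed, about 8 in all and at most 12, crops included, and the job is handed in when it is done.

Besides the shell and the picture viewer there is one more tool, called after ">>>" as name(argument=value, ...) on one line, values as JSON. move_arm: Moves the arm, as the interface text tells. Its arguments: {"type":"object","properties":{"deltas":{"type":"array"},"fingers":{"type":"number"},"squeeze":{"type":"number"}},"required":["deltas"]}

```bash
mkdir -p pics
python3 - <<'E'
from rig import env
import cv2,pickle
d={}
for n in ["scene","side"]:
    f=env.grab_frame(n); d[n]=f
    cv2.imwrite(f"pics/{n}0.png",f["color"][:,:,::-1])
pickle.dump(d,open("f0.pkl","wb"))
s=env.state(); print(s, env.grip_point_offset)
E
```

```text
{'time_s': 0.1, 'joints': array([ 1.13894658e+00,  3.59427905e-01,  1.51129417e+00,  1.40374470e-06,
        1.27250956e+00, -1.15103240e-01]), 'qvel': array([ 0.00070794, -0.00072551, -0.00132763,  0.00132103,  0.00123368,
        0.00010284]), 'joint_efforts': array([-8.67386352e-04, -5.16356421e+01, -2.71404380e+01,  6.77095167e-02,
        2.76476290e-02, -3.03860600e-05]), 'position': array([186.63748501, 569.59160086, 221.90810765]), 'tcp_rot': array([ 0.11096155,  0.69841415, -0.11207716,  0.69810023]), 'force': array([-1.70775565,  0.18399449, -0.69848917]), 'torque': array([ 0.00598883, -0.05018786, -0.03466897]), 'width': 87.90971006166467} 18.700000000000003
```

View pics/scene0.png

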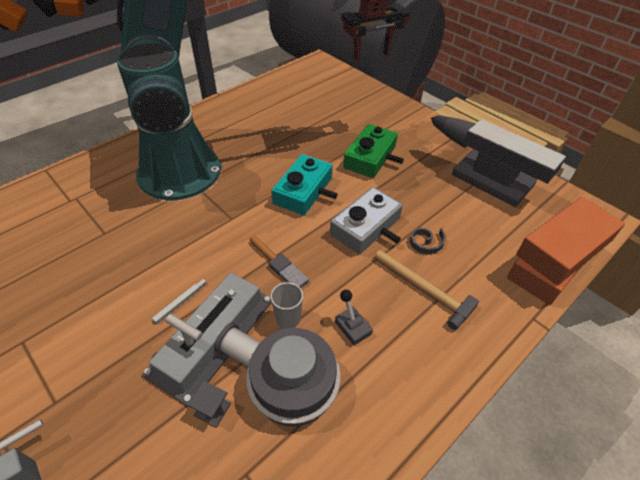

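View pics/side0.png

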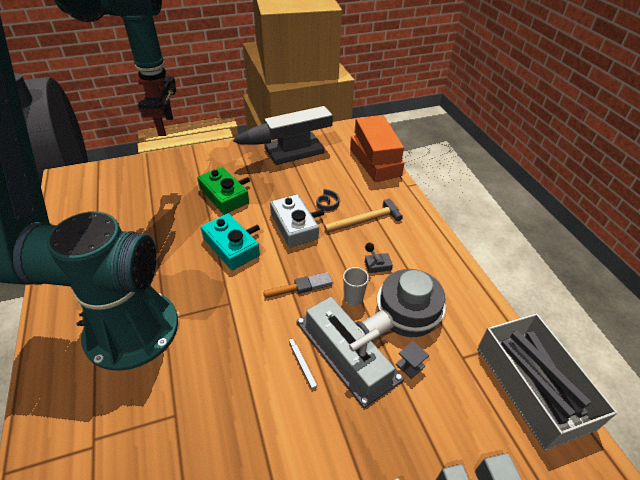

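Scene: the air gate is at about (205,335) with the blower at (293,370) and the grey button box at (367,220), start button near (378,199). The turquoise and green boxes are look-alikes. Next I'll enlarge crops.

Run:
```python
import pickle,cv2,numpy as np
d=pickle.load(open("f0.pkl","rb"))
def crop(n,x,y,w,h,s): return cv2.resize(d[n]["color"][y:y+h,x:x+w,::-1],(w*s,h*s),interpolation=cv2.INTER_CUBIC)
a=np.vstack([crop("scene",135,260,160,150,4)[:, :]])
b=crop("side",280,280,130,130,4)
cv2.imwrite("pics/c1.png",crop("scene",135,260,160,150,4))
b1=crop("side",290,290,130,120,4); 
b2=crop("side",260,185,70,70,4); b3=crop("scene",325,180,70,70,4)
m=np.zeros((480,800,3),np.uint8); m[:480,:520]=b1; m[:,520:]=np.vstack([b2[20:260],b3[20:260]])
cv2.imwrite("pics/c2.png",m)
for n in d: print(n,d[n]["camera_matrix"].tolist(),(-d[n]["R"].T@d[n]["t"]).round())
```

```text
scene [[453.059831533892, 0.0, 315.47132764054317], [0.0, 453.059831533892, 239.4272089996277], [0.0, 0.0, 1.0]] [ 992. -393.  854.]
side [[448.8574836856844, 0.0, 315.7363753106382], [0.0, 448.8574836856844, 243.71274649163547], [0.0, 0.0, 1.0]] [ 238. -759.  979.]
```

View pics/c1.png

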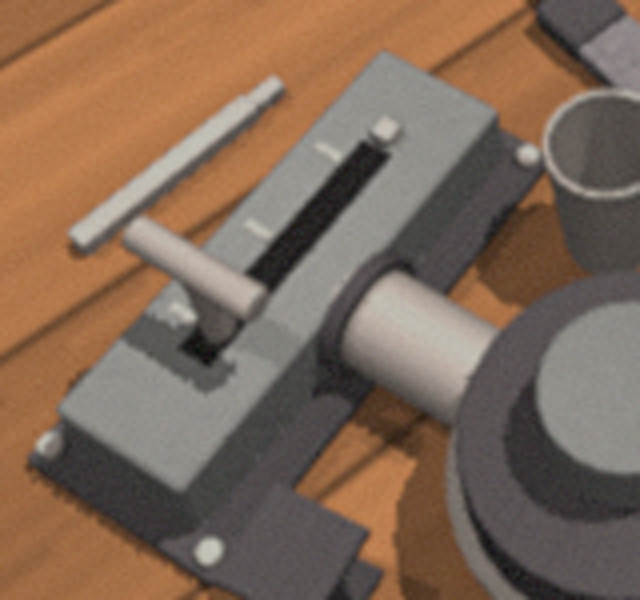

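View pics/c2.png

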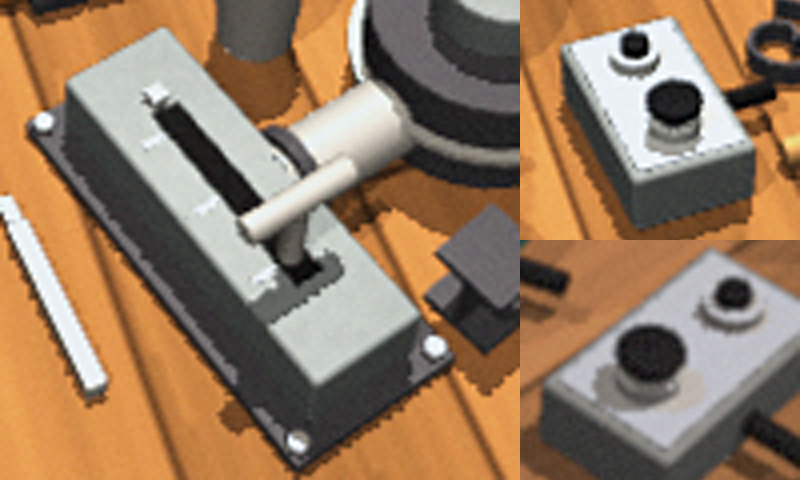

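c1 and c2 show the lever at the shut end. Bar ends in the full image are about scene (169,319)-(198,335) and side (352,346)-(377,332). The start button top is at scene (378.8,196.8) and side (288.8,200.2).

```bash
cat > h.py <<'E'
import numpy as np,pickle,cv2
d=pickle.load(open("f0.pkl","rb"))
def ray(n,uv):
    f=d[n]; R=f["R"]; c=-R.T@f["t"]; v=R.T@np.linalg.inv(f["camera_matrix"])@[*uv,1]; return c,v
def atz(n,uv,z): c,v=ray(n,uv); return c+v*(z-c[2])/v[2]
def tri(a,b):
    P=[d[n]["camera_matrix"]@np.c_[d[n]["R"],d[n]["t"]] for n in("scene","side")]
    x=cv2.triangulatePoints(P[0],P[1],np.array(a,float),np.array(b,float)).ravel(); return x[:3]/x[3]
E
python3 - <<'E'
from h import *
S=lambda x,y:(135+x/4,260+y/4); D=lambda x,y:(290+x/4,290+y/4)
pts={"FL":(S(385,52),D(68,80),58),"FR":(S(497,115),D(163,28),58),"NL":(S(62,410),D(318,385),58),"NR":(S(185,492),D(420,320),58),
"barL":(S(137,236),D(247,225),115),"barR":(S(252,300),D(348,168),115),
"start":((378.75,196.8),(288.75,200.2),77),"stop":((357.75,212.3),(298.5,214.8),87),
"tin":(S(610,140),(354.5,273),90),"ash":((346,296),(369.5,247),83)}
np.set_printoptions(precision=1,suppress=True)
r={}
for k,(a,b,z) in pts.items():
    r[k]=(atz("scene",a,z)+atz("side",b,z))/2
    print(k,tri(a,b),atz("scene",a,z),atz("side",b,z))
c=sum(r[k] for k in("FL","FR","NL","NR"))/4; y=r["FL"]+r["FR"]-r["NL"]-r["NR"]; print("gate",c,np.linalg.norm(y)/2,y/np.linalg.norm(y))
b=(r["barL"]+r["barR"])/2; y/=np.linalg.norm(y); print("bar y",(b-c)@y, "x",(b-c)@[y[1],-y[0],0]); print("box y",r["start"]-r["stop"])
E
```

```text
FL [ 435.  -121.3   55.5] [ 436.7 -122.1   58. ] [ 434.4 -123.    58. ]
FR [506.5 -99.5  52.3] [ 510.4 -102.2   58. ] [ 504.7 -102.7   58. ]
NL [ 504.9 -356.6   53.4] [ 507.3 -356.4   58. ] [ 503.8 -359.2   58. ]
NR [ 576.6 -335.4   49.1] [ 580.5 -334.9   58. ] [ 573.8 -340.8   58. ]
barL [ 487.  -288.3  116.7] [ 487.2 -289.8  115. ] [ 486.9 -285.2  115. ]
barR [ 553.5 -269.4  117.8] [ 551.4 -268.4  115. ] [ 554.7 -268.4  115. ]
start [500.9 279.3  76.4] [500.4 280.4  77. ] [500.7 276.7  77. ]
stop [508.  196.7  84. ] [509.5 195.1  87. ] [507.1 192.5  87. ]
tin [579.6 -78.5  93.8] [579.8 -80.9  90. ] [580.5 -70.7  90. ]
ash [657.5   9.1  83.7] [657.4   9.   83. ] [657.8  10.2  83. ]
gate [ 506.4 -230.2   58. ] 245.4045333095644 [-0.3  1.   0. ]
bar y -49.68523980541982 x -0.5526876496359595
box y [ -7.8  84.8 -10. ]
```

```bash
cat >> h.py <<'E'
from scipy.spatial.transform import Rotation as Ro
Y=np.array([-0.2846,0.9587,0]); X=np.array([0.9587,0.2846,0]); C=np.array([506.4,-230.2,0])
def g(x,y,z): return C+x*X+y*Y+[0,0,z]
def plan(ts):
    from rig import env
    s=env.state(); R=Ro.from_quat(s["tcp_rot"]); np.set_printoptions(precision=2,suppress=True)
    print("t",s["time_s"],"pos",s["position"],"F",s["force"],"w",s["width"]); print("tool x,y,z:",R.as_matrix().T.tolist())
    for t in ts: print(t,"-> cm",R.inv().apply(np.array(t)-s["position"])/10)
    for sg in(1,-1):
        W=np.c_[[0,0,-1],sg*X,np.cross([0,0,-1],sg*X)]
        print("rot deg",(R.inv()*Ro.from_matrix(W)).as_rotvec(degrees=True))
E
python3 -c "
from h import *
plan([(480,260,222),(560,0,222),g(0,-105,200),g(0,-105,90)])"
```

```text
t 0.1 pos [186.64 569.59 221.91] F [-1.71  0.18 -0.7 ] w 87.90971006166467
tool x,y,z: [[-0.000687216032342064, -0.0014879487496851918, -0.9999986568704198], [0.3114764011910045, 0.9502524933825245, -0.0016279807725975703], [0.9502536394222469, -0.3114771016123238, -0.00018956782651680104]]
(480, 260, 222) -> cm [  0.02 -20.28  37.52]
(560, 0, 222) -> cm [  0.05 -42.5   53.22]
[ 536.28 -330.86  200.  ] -> cm [  2.3  -74.67  61.27]
[ 536.28 -330.86   90.  ] -> cm [ 13.3  -74.65  61.27]
rot deg [55.32  0.04  0.09]
rot deg [-124.68   -0.11    0.04]
```

>>> move_arm(deltas=[{"dy": -20,"dz": 37.5,"rx": 55},{"dy": -20,"dz": 37.5,"rx": 55},{"dy": -20,"dz": 37.5,"rx": 55},{"dy": -20,"dz": 37.5,"rx": 55},{"dy": -20,"dz": 37.5,"rx": 55},{"dy": -20,"dz": 37.5,"rx": 55},{"dy": -20,"dz": 37.5,"rx": 55},{"dy": -20,"dz": 37.5,"rx": 55},{"dy": -20,"dz": 37.5,"rx": 55},{"dy": -20,"dz": 37.5,"rx": 55},{"dy": -20,"dz": 37.5,"rx": 55},{"dy": -42.5,"dz": 53.2,"rx": 55.3},{"dy": -42.5,"dz": 53.2,"rx": 55.3},{"dy": -42.5,"dz": 53.2,"rx": 55.3},{"dy": -42.5,"dz": 53.2,"rx": 55.3},{"dy": -42.5,"dz": 53.2,"rx": 55.3},{"dy": -42.5,"dz": 53.2,"rx": 55.3},{"dy": -42.5,"dz": 53.2,"rx": 55.3},{"dy": -42.5,"dz": 53.2,"rx": 55.3}], fingers=0, squeeze=20)

```text
invalid input
```

```bash
python3 -c "
from h import *
plan([g(0,-105,200),g(0,-105,90)])"
```

```text
t 0.1 pos [186.64 569.59 221.91] F [-1.71  0.18 -0.7 ] w 87.90971006166467
tool x,y,z: [[-0.000687216032342064, -0.0014879487496851918, -0.9999986568704198], [0.3114764011910045, 0.9502524933825245, -0.0016279807725975703], [0.9502536394222469, -0.3114771016123238, -0.00018956782651680104]]
[ 536.28 -330.86  200.  ] -> cm [  2.3  -74.67  61.27]
[ 536.28 -330.86   90.  ] -> cm [ 13.3  -74.65  61.27]
rot deg [55.32  0.04  0.09]
rot deg [-124.68   -0.11    0.04]
```

>>> move_arm(deltas=[{"dx": 0,"dy": -2,"dz": 3.5,"rx": 6,"ry": 0,"rz": 0}], fingers=0, squeeze=20)

```text
time_s: 0.18
position: [210.9, 543.3, 221.6]
tcp_rot: [0.147, 0.693, -0.146, 0.691]
force: [1.3, 0.3, 0.4]
width: 84.3
```

```bash
python3 -c "
from h import *
plan([(480,260,222),(560,0,222)])"
```

```text
t 0.1833 pos [210.86 543.34 221.64] F [1.26 0.31 0.37] w 84.31965199138524
tool x,y,z: [[-0.0024124703365005495, 0.001803715608887868, -0.9999954632881481], [0.40510295866731066, 0.9142708250725753, 0.0006717887346326112], [0.9142678890051138, -0.4050995001615221, -0.002936341774770368]]
(480, 260, 222) -> cm [ -0.15 -15.    36.08]
(560, 0, 222) -> cm [ -0.22 -35.53  53.93]
rot deg [49.57 -0.17  0.04]
rot deg [-130.43   -0.04   -0.21]
```

>>> move_arm(deltas=[{"dx": 0,"dy": -15,"dz": 36,"rx": 49.5,"ry": 0,"rz": 0},{"dx": 0,"dy": -15,"dz": 36,"rx": 49.5,"ry": 0,"rz": 0},{"dx": 0,"dy": -15,"dz": 36,"rx": 49.5,"ry": 0,"rz": 0},{"dx": 0,"dy": -15,"dz": 36,"rx": 49.5,"ry": 0,"rz": 0},{"dx": 0,"dy": -15,"dz": 36,"rx": 49.5,"ry": 0,"rz": 0},{"dx": 0,"dy": -15,"dz": 36,"rx": 49.5,"ry": 0,"rz": 0},{"dx": 0,"dy": -15,"dz": 36,"rx": 49.5,"ry": 0,"rz": 0},{"dx": 0,"dy": -15,"dz": 36,"rx": 49.5,"ry": 0,"rz": 0},{"dx": 0,"dy": -15,"dz": 36,"rx": 49.5,"ry": 0,"rz": 0},{"dx": 0,"dy": -35.5,"dz": 54,"rx": 49.5,"ry": 0,"rz": 0},{"dx": 0,"dy": -35.5,"dz": 54,"rx": 49.5,"ry": 0,"rz": 0},{"dx": 0,"dy": -35.5,"dz": 54,"rx": 49.5,"ry": 0,"rz": 0},{"dx": 0,"dy": -35.5,"dz": 54,"rx": 49.5,"ry": 0,"rz": 0},{"dx": 0,"dy": -35.5,"dz": 54,"rx": 49.5,"ry": 0,"rz": 0},{"dx": 0,"dy": -35.5,"dz": 54,"rx": 49.5,"ry": 0,"rz": 0},{"dx": 0,"dy": -35.5,"dz": 54,"rx": 49.5,"ry": 0,"rz": 0},{"dx": 0,"dy": -35.5,"dz": 54,"rx": 49.5,"ry": 0,"rz": 0}], fingers=0, squeeze=20)

```text
time_s: 1.6
position: [562.8, -5.6, 219.6]
tcp_rot: [0.423, 0.566, -0.424, 0.566]
force: [0.4, 0.5, 0.4]
width: 0.2
```

```bash
python3 -c "
from h import *
plan([g(0,-105,200),g(0,-105,90)])"
```

```text
t 1.6 pos [562.81  -5.64 219.58] F [0.44 0.46 0.43] w 0.22689058927907793
tool x,y,z: [[-0.0010193293250150837, -0.0008908547896772645, -0.9999990836723156], [0.959584512470365, 0.2814179336652598, -0.0012288362735148328], [0.28141877050889624, -0.9595848857653599, 0.0005679929066641498]]
[ 536.28 -330.86  200.  ] -> cm [  1.99 -11.7   30.46]
[ 536.28 -330.86   90.  ] -> cm [ 12.99 -11.68  30.45]
rot deg [-0.19  0.03  0.07]
rot deg [179.81   0.11  -0.05]
```

>>> move_arm(deltas=[{"dx": 0,"dy": -11.7,"dz": 30.4,"rx": 0,"ry": 0,"rz": 0},{"dx": 0,"dy": -11.7,"dz": 30.4,"rx": 0,"ry": 0,"rz": 0},{"dx": 0,"dy": -11.7,"dz": 30.4,"rx": 0,"ry": 0,"rz": 0},{"dx": 0,"dy": -11.7,"dz": 30.4,"rx": 0,"ry": 0,"rz": 0},{"dx": 0,"dy": -11.7,"dz": 30.4,"rx": 0,"ry": 0,"rz": 0},{"dx": 0,"dy": -11.7,"dz": 30.4,"rx": 0,"ry": 0,"rz": 0},{"dx": 0,"dy": -11.7,"dz": 30.4,"rx": 0,"ry": 0,"rz": 0},{"dx": 0,"dy": -11.7,"dz": 30.4,"rx": 0,"ry": 0,"rz": 0},{"dx": 0,"dy": -11.7,"dz": 30.4,"rx": 0,"ry": 0,"rz": 0},{"dx": 4,"dy": -11.7,"dz": 30.4,"rx": 0,"ry": 0,"rz": 0},{"dx": 7,"dy": -11.7,"dz": 30.4,"rx": 0,"ry": 0,"rz": 0},{"dx": 10,"dy": -11.7,"dz": 30.4,"rx": 0,"ry": 0,"rz": 0},{"dx": 12,"dy": -11.7,"dz": 30.4,"rx": 0,"ry": 0,"rz": 0},{"dx": 13,"dy": -11.7,"dz": 30.4,"rx": 0,"ry": 0,"rz": 0},{"dx": 13,"dy": -11.7,"dz": 30.4,"rx": 0,"ry": 0,"rz": 0},{"dx": 13,"dy": -11.7,"dz": 30.4,"rx": 0,"ry": 0,"rz": 0}])

```text
time_s: 2.93
position: [536.2, -329.8, 90.0]
tcp_rot: [0.423, 0.566, -0.424, 0.566]
force: [0.3, 0.5, 0.3]
width: 0.1
```

```bash
python3 -c "
from h import *
from rig import env
plan([g(0,-75,90),g(0,0,90),g(0,34,90)])
n=env.grab_frame('scene')['color'][220:420,100:340,::-1]
m=env.grab_frame('side')['color'][220:420,260:420,::-1]
cv2.imwrite('pics/p1.png',cv2.resize(np.hstack([n,m]),(800,400),interpolation=cv2.INTER_CUBIC))"
```

```text
t 2.9333 pos [ 536.22 -329.8    90.02] F [0.26 0.55 0.27] w 0.13519664243877322
tool x,y,z: [[-0.0013710447739825882, -0.0004309287631683034, -0.9999989672677811], [0.9594524762167154, 0.2818667790773537, -0.0014369182898394395], [0.2818671071938709, -0.9594534554385425, 2.7003694481553264e-05]]
[ 527.75 -302.1    90.  ] -> cm [ 0.   -0.03 -2.9 ]
[ 506.4 -230.2   90. ] -> cm [  0.    -0.05 -10.4 ]
[ 496.72 -197.6    90.  ] -> cm [  0.    -0.06 -13.8 ]
rot deg [-0.16  0.    0.08]
rot deg [179.84   0.13  -0.  ]
```

View pics/p1.png

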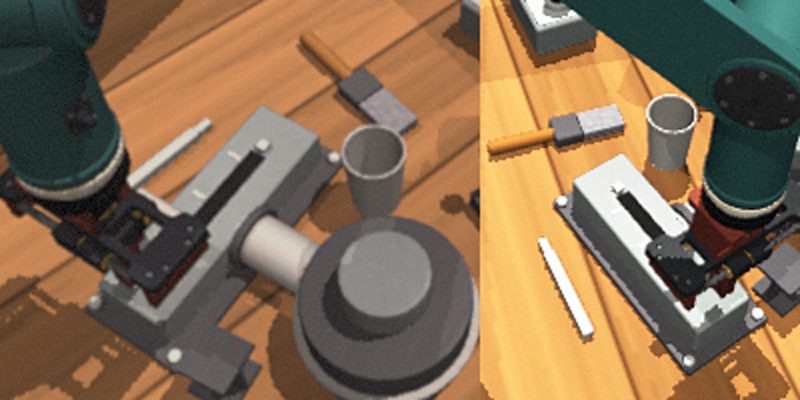

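>>> move_arm(deltas=[{"dx": 0,"dy": 0,"dz": -1.5,"rx": 0,"ry": 0,"rz": 0},{"dx": 0,"dy": 0,"dz": -2.3,"rx": 0,"ry": 0,"rz": 0},{"dx": 0,"dy": 0,"dz": -2.8,"rx": 0,"ry": 0,"rz": 0},{"dx": 0,"dy": 0,"dz": -3.2,"rx": 0,"ry": 0,"rz": 0},{"dx": 0,"dy": 0,"dz": -3.6,"rx": 0,"ry": 0,"rz": 0},{"dx": 0,"dy": 0,"dz": -4.0,"rx": 0,"ry": 0,"rz": 0},{"dx": 0,"dy": 0,"dz": -4.4,"rx": 0,"ry": 0,"rz": 0},{"dx": 0,"dy": 0,"dz": -4.8,"rx": 0,"ry": 0,"rz": 0},{"dx": 0,"dy": 0,"dz": -5.2,"rx": 0,"ry": 0,"rz": 0}])

```text
time_s: 3.78
position: [522.8, -281.0, 91.5]
tcp_rot: [0.423, 0.565, -0.424, 0.567]
force: [-0.1, -1.4, 1.0]
width: 0.2
```

>>> move_arm(deltas=[{"dx": 0.1,"dy": 0,"dz": -0.5,"rx": 0,"ry": 0,"rz": 0},{"dx": 0.1,"dy": 0,"dz": -1.0,"rx": 0,"ry": 0,"rz": 0},{"dx": 0.1,"dy": 0,"dz": -1.5,"rx": 0,"ry": 0,"rz": 0},{"dx": 0.1,"dy": 0,"dz": -2.0,"rx": 0,"ry": 0,"rz": 0},{"dx": 0.1,"dy": 0,"dz": -2.5,"rx": 0,"ry": 0,"rz": 0},{"dx": 0.1,"dy": 0,"dz": -3.0,"rx": 0,"ry": 0,"rz": 0},{"dx": 0.1,"dy": 0,"dz": -3.5,"rx": 0,"ry": 0,"rz": 0},{"dx": 0.1,"dy": 0,"dz": -4.0,"rx": 0,"ry": 0,"rz": 0},{"dx": 0.1,"dy": 0,"dz": -4.5,"rx": 0,"ry": 0,"rz": 0},{"dx": 0.1,"dy": 0,"dz": -5.0,"rx": 0,"ry": 0,"rz": 0},{"dx": 0.1,"dy": 0,"dz": -5.5,"rx": 0,"ry": 0,"rz": 0}])

```text
time_s: 4.7
position: [506.7, -227.3, 90.1]
tcp_rot: [0.423, 0.565, -0.424, 0.567]
force: [-0.0, -0.1, -0.1]
width: 0.5
```

```bash
python3 -c "
from h import *
from rig import env
plan([g(0,28,90),g(0,36,90)]);print((env.state()['position']-C)@np.c_[X,Y])
n=env.grab_frame('scene')['color'][220:420,100:340,::-1]
m=env.grab_frame('side')['color'][220:420,260:420,::-1]
cv2.imwrite('pics/p2.png',cv2.resize(np.hstack([n,m]),(800,400),interpolation=cv2.INTER_CUBIC))"
```

```text
t 4.7 pos [ 506.68 -227.33   90.15] F [-0.02 -0.07 -0.05] w 0.5155075926789731
tool x,y,z: [[0.000992070029044556, -0.0021166851240206896, -0.9999972677168392], [0.9596133072234252, 0.28132218803920606, 0.00035653408524127794], [0.28132066471693445, -0.9596110389949251, 0.0023102905234710924]]
[ 498.43 -203.36   90.  ] -> cm [ 0.01 -0.12 -2.53]
[ 496.15 -195.69   90.  ] -> cm [ 0.01 -0.12 -3.33]
rot deg [-0.19  0.13 -0.02]
rot deg [179.8   -0.03  -0.21]
[1.08 2.67]
```

View pics/p2.png

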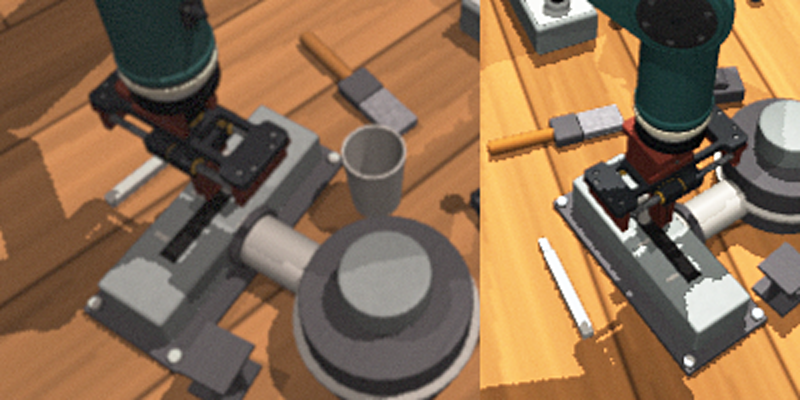

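>>> move_arm(deltas=[{"dx": 0.05,"dy": -0.1,"dz": -0.5,"rx": 0,"ry": 0,"rz": 0},{"dx": 0.05,"dy": -0.1,"dz": -1.0,"rx": 0,"ry": 0,"rz": 0},{"dx": 0.05,"dy": -0.1,"dz": -1.5,"rx": 0,"ry": 0,"rz": 0},{"dx": 0.05,"dy": -0.1,"dz": -1.9,"rx": 0,"ry": 0,"rz": 0},{"dx": 0.05,"dy": -0.1,"dz": -2.3,"rx": 0,"ry": 0,"rz": 0},{"dx": 0.05,"dy": -0.1,"dz": -2.6,"rx": 0,"ry": 0,"rz": 0},{"dx": 0.05,"dy": -0.1,"dz": -2.8,"rx": 0,"ry": 0,"rz": 0},{"dx": 0.05,"dy": -0.1,"dz": -3.0,"rx": 0,"ry": 0,"rz": 0},{"dx": 0.05,"dy": -0.1,"dz": -3.0,"rx": 0,"ry": 0,"rz": 0}])

```text
time_s: 5.55
position: [496.4, -197.2, 89.4]
tcp_rot: [0.423, 0.566, -0.424, 0.566]
force: [-0.6, 0.2, -0.2]
width: 0.1
```

>>> move_arm(deltas=[{"dx": 0,"dy": 0,"dz": -0.1,"rx": 0,"ry": 0,"rz": 0},{"dx": 0,"dy": 0,"dz": -0.2,"rx": 0,"ry": 0,"rz": 0},{"dx": 0,"dy": 0,"dz": -0.3,"rx": 0,"ry": 0,"rz": 0},{"dx": 0,"dy": 0,"dz": -0.3,"rx": 0,"ry": 0,"rz": 0}])

```text
time_s: 5.88
position: [495.5, -194.1, 89.4]
tcp_rot: [0.423, 0.566, -0.424, 0.566]
force: [-0.0, 0.1, -0.6]
width: 0.3
```

>>> move_arm(deltas=[{"dx": 0,"dy": 0,"dz": -0.15,"rx": 0,"ry": 0,"rz": 0},{"dx": 0,"dy": 0,"dz": -0.3,"rx": 0,"ry": 0,"rz": 0},{"dx": 0,"dy": 0,"dz": -0.3,"rx": 0,"ry": 0,"rz": 0}])

```text
time_s: 6.13
position: [495.5, -193.3, 89.7]
tcp_rot: [0.422, 0.565, -0.424, 0.568]
force: [-0.2, -6.5, -4.1]
width: 0.1
```

>>> move_arm(deltas=[{"dx": 0.05,"dy": 0,"dz": 0.5,"rx": 0,"ry": 0,"rz": 0},{"dx": 0.05,"dy": 0,"dz": 2,"rx": 0,"ry": 0,"rz": 0},{"dx": 0.05,"dy": 0,"dz": 4,"rx": 0,"ry": 0,"rz": 0},{"dx": 0,"dy": 0,"dz": 5,"rx": 0,"ry": 0,"rz": 0},{"dx": -4,"dy": 0,"dz": 5,"rx": 0,"ry": 0,"rz": 0},{"dx": -8,"dy": 0,"dz": 5,"rx": 0,"ry": 0,"rz": 0},{"dx": -12,"dy": 0,"dz": 8,"rx": 0,"ry": 0,"rz": 0},{"dx": -13,"dy": -4,"dz": 10,"rx": 0,"ry": 0,"rz": 0},{"dx": -13,"dy": -8,"dz": 10,"rx": 0,"ry": 0,"rz": 0},{"dx": -13,"dy": -10,"dz": 10,"rx": 0,"ry": 0,"rz": 0},{"dx": -13,"dy": -10,"dz": 10,"rx": 0,"ry": 0,"rz": 0}])

```text
time_s: 7.05
position: [423.7, -318.6, 220.6]
tcp_rot: [0.423, 0.565, -0.426, 0.566]
force: [-0.1, 1.8, -0.0]
width: 0.5
```

```bash
python3 -c "
from h import *
from rig import env
print(env.state()['force'],env.state()['position'])
n=env.grab_frame('scene')['color'][250:400,130:290,::-1]
m=env.grab_frame('side')['color'][270:420,290:420,::-1]
cv2.imwrite('pics/p3.png',cv2.resize(np.hstack([n,m]),None,fx=2.75,fy=2.75,interpolation=cv2.INTER_CUBIC))"
```

```text
[-0.11208081  1.77676631 -0.04171948] [ 423.73519038 -318.61167569  220.5566702 ]
```

View pics/p3.png

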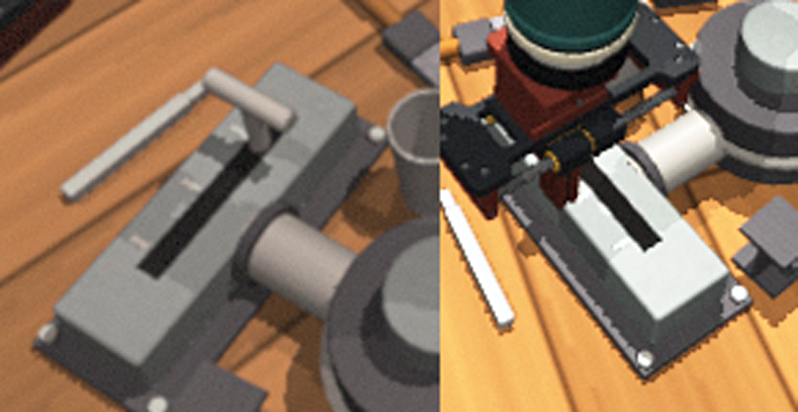

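```bash
python3 -c "
from h import *
for z in (115,119): 
  for p in ((248.5,98),(213,80),(284,115)):
    q=atz('scene',(130+p[0]/2.75,250+p[1]/2.75),z); print(z,q,(q-C)@np.c_[X,Y])
t=g(0,55,115); f=d['scene'];u=f['camera_matrix']@(f['R']@t+f['t']);print((u[:2]/u[2]-[130,250])*2.75)
u=f['camera_matrix']@(f['R']@g(0,33,115)+f['t']);print((u[:2]/u[2]-[130,250])*2.75)
plan([(560,-100,225),(560,150,225),(500.5,279,200),(500.5,279,90),(500.5,279,77)])"
```

```text
115 [ 487.69510022 -175.67533984  115.        ] [-2.41466914 57.59620618]
115 [ 457.26244457 -185.75302322  115.        ] [-34.4585648   56.59586491]
115 [ 516.75925772 -165.31722502  115.        ] [28.39705813 59.25487163]
119 [ 490.42594188 -176.84982808  119.        ] [-0.13087059 55.69302676]
119 [ 460.1580061  -186.87296498  119.        ] [-32.00132539  54.69809994]
119 [ 519.33278666 -166.54777762  119.        ] [30.51408506 57.34271451]
[248.85122526 101.9741463 ]
[229.09771485 123.78372078]
t 7.15 pos [ 427.29 -317.72  220.36] F [-0.24 -0.41 -0.69] w 0.39272021728919027
tool x,y,z: [[0.00181177449120129, -0.0038910929851473375, -0.9999907883918602], [0.9598358247364697, 0.280561527169956, 0.0006473210355931736], [0.28055642396076785, -0.9598281559047135, 0.004243124662664188]]
(560, -100, 225) -> cm [ -0.52  18.85 -17.17]
(560, 150, 225) -> cm [ -0.62  25.86 -41.17]
(500.5, 279, 200) -> cm [  1.82  23.77 -55.23]
(500.5, 279, 90) -> cm [ 12.82  23.76 -55.28]
(500.5, 279, 77) -> cm [ 14.12  23.76 -55.28]
rot deg [-0.24  0.24 -0.04]
rot deg [179.76  -0.06  -0.38]
```

>>> move_arm(deltas=[{"dx": -0.5,"dy": 19,"dz": -17,"rx": 0,"ry": 0,"rz": 0},{"dx": -0.5,"dy": 19,"dz": -17,"rx": 0,"ry": 0,"rz": 0},{"dx": -0.5,"dy": 19,"dz": -17,"rx": 0,"ry": 0,"rz": 0},{"dx": -0.5,"dy": 19,"dz": -17,"rx": 0,"ry": 0,"rz": 0},{"dx": -0.5,"dy": 19,"dz": -17,"rx": 0,"ry": 0,"rz": 0},{"dx": -0.5,"dy": 19,"dz": -17,"rx": 0,"ry": 0,"rz": 0},{"dx": -0.5,"dy": 26,"dz": -41,"rx": 0,"ry": 0,"rz": 0},{"dx": -0.5,"dy": 26,"dz": -41,"rx": 0,"ry": 0,"rz": 0},{"dx": -0.5,"dy": 26,"dz": -41,"rx": 0,"ry": 0,"rz": 0},{"dx": -0.5,"dy": 26,"dz": -41,"rx": 0,"ry": 0,"rz": 0},{"dx": -0.5,"dy": 26,"dz": -41,"rx": 0,"ry": 0,"rz": 0},{"dx": -0.5,"dy": 26,"dz": -41,"rx": 0,"ry": 0,"rz": 0},{"dx": 0,"dy": 24,"dz": -55,"rx": 0,"ry": 0,"rz": 0},{"dx": 1,"dy": 24,"dz": -55,"rx": 0,"ry": 0,"rz": 0},{"dx": 2,"dy": 23.8,"dz": -55.2,"rx": 0,"ry": 0,"rz": 0},{"dx": 2,"dy": 23.8,"dz": -55.2,"rx": 0,"ry": 0,"rz": 0},{"dx": 2,"dy": 23.8,"dz": -55.2,"rx": 0,"ry": 0,"rz": 0}])

```text
time_s: 8.57
position: [497.5, 284.0, 196.2]
tcp_rot: [0.421, 0.567, -0.424, 0.567]
force: [0.1, 0.4, -0.1]
width: 0.2
```

```bash
python3 -c "
from h import *
from rig import env
plan([(500.5,279,100),(500.5,279,79),(500.5,279,70)])
for z in (115,119):
  for n,o in (('scene',(130,250)),('side',(290,270))):
    f=d[n]
    for x in(-38,38):
      u=f['camera_matrix']@(f['R']@g(x,55,z)+f['t']);print(n,z,x,(u[:2]/u[2]-o)*2.75)
n=env.grab_frame('scene')['color'][250:400,130:290,::-1]
m=env.grab_frame('side')['color'][270:420,290:420,::-1]
cv2.imwrite('pics/p4.png',cv2.resize(np.hstack([n,m]),None,fx=2.75,fy=2.75,interpolation=cv2.INTER_CUBIC))"
```

```text
t 8.5667 pos [497.46 283.98 196.24] F [ 0.13  0.44 -0.14] w 0.17679436443369523
tool x,y,z: [[-0.0022236206941370074, -0.0027208988784913624, -0.9999938260910923], [0.95828419019571, 0.28580229415805025, -0.002908517654751419], [0.2858084434231453, -0.9582847412764584, 0.001971878482657896]]
(500.5, 279, 100) -> cm [9.62 0.18 0.55]
(500.5, 279, 79) -> cm [11.72  0.18  0.54]
(500.5, 279, 70) -> cm [12.62  0.19  0.54]
rot deg [0.07 0.11 0.17]
rot deg [-179.93   -0.26    0.18]
scene 115 -38 [207.79  79.44]
scene 115 38 [291.08 125.15]
side 115 -38 [ 92.05 124.44]
side 115 38 [163.2   83.73]
scene 119 -38 [206.85  76.18]
scene 119 38 [290.4  121.97]
side 119 -38 [ 92.16 121.67]
side 119 38 [163.49  80.94]
```

View pics/p4.png

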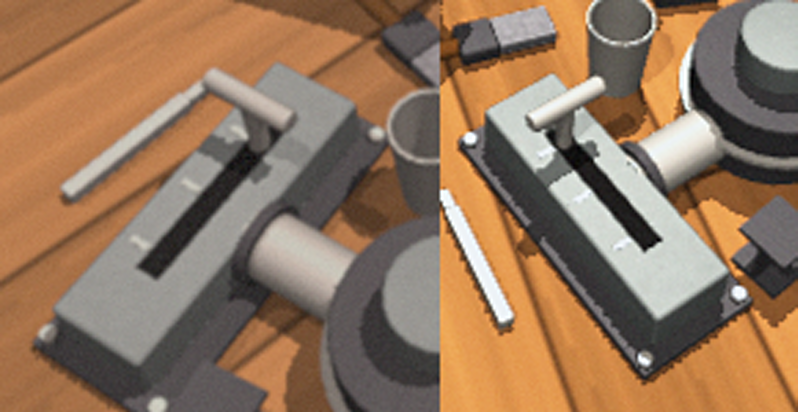

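>>> move_arm(deltas=[{"dx": 3,"dy": 0.2,"dz": 0.5,"rx": 0,"ry": 0,"rz": 0},{"dx": 6,"dy": 0.2,"dz": 0.5,"rx": 0,"ry": 0,"rz": 0},{"dx": 9,"dy": 0.2,"dz": 0.5,"rx": 0,"ry": 0,"rz": 0},{"dx": 10.5,"dy": 0.2,"dz": 0.5,"rx": 0,"ry": 0,"rz": 0},{"dx": 11,"dy": 0.2,"dz": 0.5,"rx": 0,"ry": 0,"rz": 0},{"dx": 11,"dy": 0.2,"dz": 0.5,"rx": 0,"ry": 0,"rz": 0},{"dx": 11,"dy": 0.2,"dz": 0.5,"rx": 0,"ry": 0,"rz": 0}])

```text
time_s: 9.25
position: [505.3, 275.5, 88.4]
tcp_rot: [0.423, 0.565, -0.424, 0.568]
force: [-0.2, -0.6, 0.1]
width: 0.4
```

```bash
python3 -c "
from h import *
from rig import env
plan([(500.5,279,77),(500.5,279,70)])
n=env.grab_frame('scene')['color'][150:270,310:430,::-1]
m=env.grab_frame('side')['color'][165:285,250:370,::-1]
cv2.imwrite('pics/p5.png',cv2.resize(np.hstack([n,m]),None,fx=3.3,fy=3.3,interpolation=cv2.INTER_CUBIC))"
```

```text
t 9.25 pos [505.26 275.52  88.38] F [-0.23 -0.64  0.14] w 0.43774104602955727
tool x,y,z: [[0.002281791308687886, -0.0038636423706829293, -0.9999899327973532], [0.9591124855384048, 0.28302303978078025, 0.001095005748823874], [0.2830159598198778, -0.9591053285332525, 0.004351467149707355]]
(500.5, 279, 77) -> cm [ 1.14 -0.36 -0.47]
(500.5, 279, 70) -> cm [ 1.84 -0.36 -0.48]
rot deg [-0.09  0.25 -0.06]
rot deg [179.91  -0.1   -0.39]
```

View pics/p5.png

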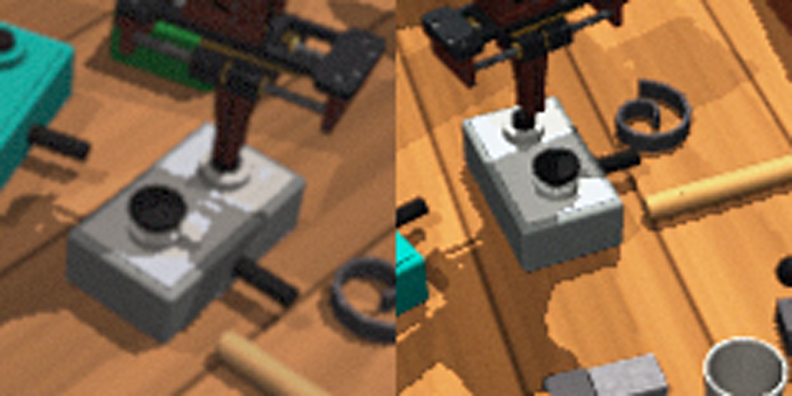

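Fingers hang over the start button about 5 mm off centre (scene crop (228,165)). I'll correct that and press.

>>> move_arm(deltas=[{"dx": 0,"dy": -0.4,"dz": -0.5,"rx": 0,"ry": 0,"rz": 0},{"dx": 0.3,"dy": -0.4,"dz": -0.5,"rx": 0,"ry": 0,"rz": 0},{"dx": 0.6,"dy": -0.4,"dz": -0.5,"rx": 0,"ry": 0,"rz": 0},{"dx": 0.9,"dy": -0.4,"dz": -0.5,"rx": 0,"ry": 0,"rz": 0},{"dx": 1.2,"dy": -0.4,"dz": -0.5,"rx": 0,"ry": 0,"rz": 0},{"dx": 1.4,"dy": -0.4,"dz": -0.5,"rx": 0,"ry": 0,"rz": 0},{"dx": 1.6,"dy": -0.4,"dz": -0.5,"rx": 0,"ry": 0,"rz": 0},{"dx": 1.75,"dy": -0.4,"dz": -0.5,"rx": 0,"ry": 0,"rz": 0},{"dx": 1.75,"dy": -0.4,"dz": -0.5,"rx": 0,"ry": 0,"rz": 0}])

```text
time_s: 10.1
position: [500.3, 279.7, 71.6]
tcp_rot: [0.423, 0.565, -0.423, 0.568]
force: [-0.6, 1.2, 5.4]
width: 0.3
```

>>> move_arm(deltas=[{"dx": 0.1,"dy": 0,"dz": 0,"rx": 0,"ry": 0,"rz": 0},{"dx": 0.2,"dy": 0,"dz": 0,"rx": 0,"ry": 0,"rz": 0},{"dx": 0.2,"dy": 0,"dz": 0,"rx": 0,"ry": 0,"rz": 0}])

```text
time_s: 10.35
position: [500.4, 279.8, 71.1]
tcp_rot: [0.423, 0.565, -0.423, 0.568]
force: [-4.3, -1.2, 16.2]
width: 0.5
```

The force rose to 16 N at z = 71 mm, so the button is hard in. Next I release it and rise.

>>> move_arm(deltas=[{"dx": -0.5,"dy": 0,"dz": 0,"rx": 0,"ry": 0,"rz": 0},{"dx": -2,"dy": 0,"dz": 0,"rx": 0,"ry": 0,"rz": 0},{"dx": -5,"dy": 0,"dz": 0,"rx": 0,"ry": 0,"rz": 0},{"dx": -9,"dy": 0,"dz": 0,"rx": 0,"ry": 0,"rz": 0},{"dx": -13,"dy": 0,"dz": 0,"rx": 0,"ry": 0,"rz": 0},{"dx": -15,"dy": 0,"dz": 0,"rx": 0,"ry": 0,"rz": 0},{"dx": -15,"dy": 0,"dz": 0,"rx": 0,"ry": 0,"rz": 0},{"dx": -15,"dy": 0,"dz": 0,"rx": 0,"ry": 0,"rz": 0},{"dx": -15,"dy": 0,"dz": 0,"rx": 0,"ry": 0,"rz": 0}])

```text
time_s: 11.1
position: [498.9, 279.7, 219.9]
tcp_rot: [0.423, 0.565, -0.424, 0.568]
force: [-0.1, -0.1, -0.6]
width: 0.4
```

```bash
python3 -c "
from h import *
from rig import env
print(env.state()['force'],env.state()['position'])
n=env.grab_frame('scene')['color'][130:430,130:480,::-1]
m=env.grab_frame('side')['color'][160:460,230:430,::-1]
cv2.imwrite('pics/p6.png',cv2.resize(np.hstack([n,m]),None,fx=1.45,fy=1.45,interpolation=cv2.INTER_CUBIC))"
```

```text
[-0.08166587 -0.07129979 -0.63685223] [498.93592837 279.72370591 219.90084126]
```

View pics/p6.png

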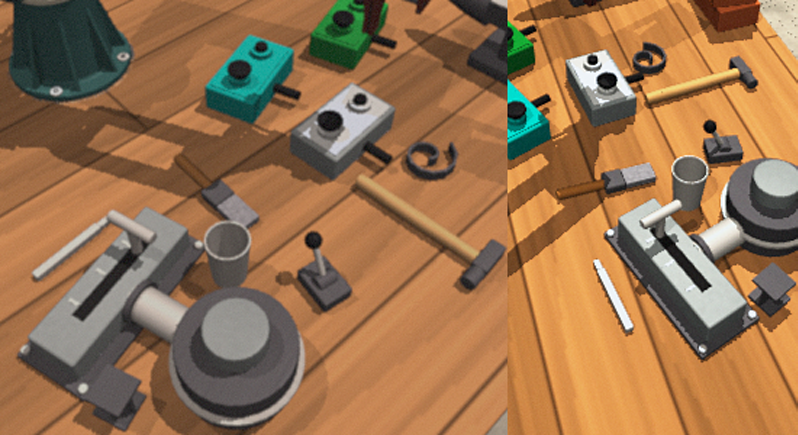

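The lever is at the far end of the slot and down, the start button is back out (scene crop (360,97)), and nothing else has moved. The arm is clear, so I'm handing in.

```bash
python3 -c "
from rig import env
print(env.finish_job())"
```

```text
the job is handed in; nothing more can be done
None
```

I pushed the lever along its slot with shut fingertips, past the half-way notch to the full-air stop. I then pressed and released the start button on the grey box and handed the job in at about 11 s. `finish_job` gives no verdict, so I only have my own checks that it passed.

- **Lever:** With the arm out of the way, the crossbar in the side view matched the predicted full-open position to about 1 mm, with the lever down in its socket. The scene view read it 2–3 mm further along (57.6 mm against 55 mm), about my reading error.
- **Lift risk:** At the stop the push force was about 6.5 N along y, with about 4 N of upward rub on the lever. That may have lifted it slightly for a moment, but afterwards it showed as seated.
- **Start button:** It was pressed to its hard end, 16 N at z = 71 mm, and the last picture shows it back out.
- **Everything else:** In the last picture the stop button, ash-dump lever and loose items looked where they were at the start. The arm was clear, with no contact force beyond sensor noise.

My first move command was refused because it left out some of the row keys; nothing moved.

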